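# Centre the cupcake on its cake stand

### The arm

A 6-joint arm with a two-finger parallel gripper is mounted at the origin on the work surface. World frame = base frame: x ahead of the robot, y to its left, z up, the work surface at z = 0. Lengths are in m, angles in rad, forces in N, time in s.
With the tool pointing down it reaches from about 0.25 to 0.775 m from the base axis. Payload 4 kg.
Tool frame: the origin (TCP) lies at the very end of the fingers, on their centre line; the grasp point (between the pads) lies 19 mm behind it (manip.grasp_offset is the distance from the TCP to the grasp point, in m); x points along the fingers, y is the direction in which the jaws open and shut, and the axes are right-handed (so a half turn about x gives the same grasp; the last joint's range is limited). The gripper opens to 85 mm and grips with 20 to 120 N. Pads are 22 mm wide; open, the fingers measure 114 mm over their backs; the gripper's body (76 mm by 85 mm) begins 54 mm behind the grasp point. The pads swing forward as they close: fully open they stand 13 mm farther back than shut.
Start: joints at [-1.266, 0.087, 1.371, -0, 1.684, -0.103], TCP at [0.218, -0.505, 0.231] pointing down, gripper open.
Joint ranges: [-3.1, 3.1], [-0.76, 2.03], [0.27, 2.55], [-1.08, 4.22], [0.17, 2.65], [-2.57, 2.57]. Speed limits (rad/s): [2.79, 2.79, 3.14, 3.14, 3.14, 3.14].

### API

Orientations are given as a 3x3 rotation matrix whose columns are the frame's x, y, z axes.
In Python, from station import state, imaging, manip, spot_in, outline_of gives the robot as it stands. The module is installed in compiled form; this text tells all that it offers.
- The arm moves only by the tool jog_arm, never from a script. Its argument "plan" is text: rows parted by semicolons, each of 7 numbers parted by spaces: the shift along the tool's x, y, z in mm, then the turn, a rotation vector about the tool's x, y, z in degrees, then the closure, from 0 (fully open) to 1 (shut). A call has 1 to 10 rows; each row shifts and turns the commanded pose from where the row before left it, along the tool's axes as they then stand; what a row does not reach is not made up. A row lasts 1/10 s, in which the tool goes at most 50 mm and 8.59 degrees, less where a joint would pass 70% of its speed; a pose out of reach is approached as far as the arm can. A call with a gripper value outside its range is refused whole. The fingers move at their own pace and stop on an object; the grip force is fixed at half the most. Time passes only in rows, so rows that do not move let the fingers close. It gives the time, the measured TCP pose, the force and the opening at its end, in the units of the state.
- state(): the state, without advancing time (a new reading comes with each control period).
- imaging.camera(name): name is "scene" or "top"; returns the picture (384x512x3 uint8, red, green, blue); there is no depth.
- imaging.camera_info(name): a dict with "K" (3x3 intrinsics, pixels), "k1" (the pictures are not rectified: a ray, as slopes to the right and down, at radius r is drawn at 1 + k1 r^2 times it, then the intrinsics apply), "extrinsics" (4x4, takes a point from world to camera coordinates). Camera axes: x right, y down, z forward; pixel columns grow to the right and rows downward; lengths in m; the calibration is good to about 2 mm. A picture is of the moment at which its call begins. camera_info takes no time and is no camera call.
- manip.finish_job(): hands the job in, once; it reports no verdict.
Trained networks look in the newest picture that a camera, given by its name, has taken for a name from the list of things; names that differ only in an ending like _2 or _b are one class to them, and where a whole thing is asked for, a point or a joint stands for the part that bears it (a point fixed in the world has none). Each returns a list of dicts, best first, with "score" (0 to 1); they miss things now and then, are a little off and sometimes report something else, mostly with a low value. They report only what shows in the picture. A call takes as long as a camera call. They do not tell look-alikes from the thing itself.
- spot_in(camera, name): "box" ([left, top, width, height] in pixels, round what is visible of it).
- outline_of(camera, name): "region" (384x512 bool, what is visible of it) and "box" ([left, top, width, height] in pixels, round what is visible of it).
The state is a dict: "clock": time; "qpos": joint angles; "qd": joint speeds; "joint_efforts": joint torques, N m; "eef_pos": TCP position; "ee_rot": TCP orientation; "ft_force": force on the tool from outside, world axes, zero at the start; "moment": the same for the moment, N m; "opening": finger opening in m.
Only numpy, scipy, OpenCV 4.12 (cv2) and the standard library are available. Lean on these libraries where they do the work, as an engineer would, in place of code of your own. Each camera call takes 0.05 s, during which the arm holds its last target. There are 200 camera calls.

### The job

On the uncovered cake stand on the wooden board, a wobbly cupcake stands too near the edge of the plate. Nudge its paper case with light taps of the fingertips until it stands in the centre of the plate, ready for its close-fitting glass dome: do not grip, lift or topple the cupcake, and keep off the icing. Leave the stand and everything else where they are, and take your hand away when you are done.

Things in the scene. Friction and masses are not known exactly. Their poses are not given: they have to be found in the camera images.
- cupcake: Brown paper baking case, 44 mm across near the foot, 53 mm at the rim (widest), 42 mm high, icing above it; 62 mm in all, 60 to 120 g. Wobbly: its bulged bottom stands on a flat spot 24 mm across, the bottom's edge 2 mm off the plate; pushed low and slowly it leans about 7 degrees and slides, then rights itself when let go. Starts 22 to 35 mm off the plate's centre. Origin: centre of underside, z up.
- icing: The icing swirl of that cupcake (fixed to its case): a swirl from 42 to 62 mm above the cupcake's underside, 50 mm across at the bottom, never wider than the case. It must not be touched. Same origin as the cupcake.
- cake_stand: White ceramic pedestal cake stand, loose, about 0.8 kg: a flat, smooth, round plate 124 mm across without a rim, its top 80 mm above the foot's underside, on a slim stem and a round foot 84 mm across. Origin: centre of the foot's underside, z up; the plate's centre is 80 mm above it. Its yaw means nothing to the eye.
- board: Wooden pastry board, fixed, 220 x 300 x 18 mm, lying on the counter; the stand, the nozzle, the ramekin and the teaspoon stand on it. Origin: centre of its underside.
- nozzle: Steel piping nozzle, a cone 32 mm across and 42 mm high, standing on the board. Leave alone. Origin: centre of its underside.
- ramekin: Small white cup 68 mm across and 40 mm high, standing on the board. Leave alone. Origin: centre of its underside.
- teaspoon: Steel teaspoon 130 mm long, 8 mm high, lying on the board. Leave alone. Origin: on its underside near the middle.
- dome: The cupcake's glass dome, 76 mm across (72 mm inside) and 110 mm high with its knob, standing on the counter beside the board. Leave alone. Origin: centre of its underside.
- saucer: Saucer 112 mm across and 14 mm high on the counter, carrying the spare cupcake. Leave alone. Origin: centre of its underside.
- spare: A second cupcake of the same make, standing on the saucer. Leave alone. Origin: centre of its underside.
- mug: Terracotta mug 76 mm across and 90 mm high on the counter. Leave alone. Origin: centre of its underside.
- jar: Glass jar with steel lid, 60 mm across and 85 mm high, on the counter. Leave alone. Origin: centre of its underside.
Not all that is in view belongs to the job. What is shaped like the cake_stand but purple is not meant.

How it is judged:
By the outcome, as a careful person would: the job done as asked, in the order asked, and still so for the second after the job is handed in, with the robot touching nothing.
It also fails if it takes over 45 s, if anything falls off the work surface, if the arm or the gripper's body presses on something with over 40 N, if the wrist force passes 120 N, or if a joint passes its speed limit or range.

## Working session

There is one attempt and no reset: what is moved stays moved. The work goes in short steps, Python scripts to look and compute and a tool call to move; the robot and the scene stay as the last step left them, time stands still between calls to the robot, and variables do not carry over. Pictures are saved under pics/ and viewed, about 8 in all and at most 12, crops included, and the job is handed in when it is done.

Besides the shell and the picture viewer there is one more tool, called as name(argument=value, ...) on one line, values as JSON. jog_arm: Moves the arm, as the interface text tells. Its arguments: {"type":"object","properties":{"plan":{"type":"string"}},"required":["plan"]}

```bash
mkdir -p pics; cat > h.py <<'E'
import numpy as np, cv2
from station import state, imaging, manip, spot_in, outline_of
def ray(cam,u,v):
    i=imaging.camera_info(cam);K=np.array(i["K"]);E=np.array(i["extrinsics"])
    d=np.array([(u-K[0,2])/K[0,0],(v-K[1,2])/K[1,1]]);s=d.copy()
    for _ in range(20): s=d/(1+i["k1"]*(s@s))
    R=E[:3,:3];return -R.T@E[:3,3], R.T@np.array([s[0],s[1],1])
def at_z(cam,u,v,z):
    o,d=ray(cam,u,v);return o+d*(z-o[2])/d[2]
def proj(cam,P):
    i=imaging.camera_info(cam);K=np.array(i["K"]);E=np.array(i["extrinsics"])
    P=np.atleast_2d(P)@E[:3,:3].T+E[:3,3];s=P[:,:2]/P[:,2:]
    s=s*(1+i["k1"]*(s**2).sum(1,keepdims=True));return s*[K[0,0],K[1,1]]+K[:2,2]
def save(cam,fn):
    im=imaging.camera(cam);cv2.imwrite(fn,cv2.cvtColor(im,cv2.COLOR_RGB2BGR));return im
E
python3 - <<'E'
from h import *
a=save("scene","pics/s0.png");b=save("top","pics/t0.png")
cv2.imwrite("pics/both.png",cv2.cvtColor(cv2.resize(np.hstack([a,b]),(800,300),interpolation=cv2.INTER_AREA),cv2.COLOR_RGB2BGR))
for c in("scene","top"):
  print(c,np.round(ray(c,256,192),3).tolist(),imaging.camera_info(c)["K"][0][0])
  for n in("cake_stand","cupcake","icing","dome"):
    print(n,[(np.round(d["box"]).tolist(),round(d["score"],2)) for d in spot_in(c,n)])
s=state();print(s["clock"],s["ee_rot"],s["opening"])
E
```

```text
scene [[1.139, 0.964, 1.065], [-0.414, -0.64, -0.647]] 490.97098447462093
cake_stand [([350.0, 210.0, 41.0, 42.0], 0.97), ([257.0, 192.0, 41.0, 38.0], 0.75), ([225.0, 190.0, 21.0, 22.0], 0.5)]
cupcake [([276.0, 191.0, 20.0, 21.0], 0.58), ([212.0, 184.0, 116.0, 83.0], 0.39)]
icing [([276.0, 188.0, 22.0, 11.0], 0.6), ([277.0, 238.0, 10.0, 14.0], 0.18)]
dome [([144.0, 137.0, 21.0, 35.0], 0.93)]
top [[0.346, 0.011, 1.057], [0.149, -0.005, -0.989]] 356.6153204136712
cake_stand [([129.0, 242.0, 45.0, 49.0], 0.83), ([210.0, 168.0, 41.0, 44.0], 0.74), ([299.0, 239.0, 45.0, 45.0], 0.68)]
cupcake [([262.0, 158.0, 23.0, 26.0], 0.72), ([205.0, 179.0, 19.0, 23.0], 0.57)]
icing [([202.0, 183.0, 19.0, 17.0], 0.78)]
dome [([385.0, 122.0, 32.0, 31.0], 0.86), ([206.0, 180.0, 19.0, 21.0], 0.36)]
0.5 [[-3.59827756e-07  3.96561941e-01 -9.18007967e-01]
 [ 2.14433874e-05 -9.18007967e-01 -3.96561941e-01]
 [-1.00000000e+00 -1.98278944e-05 -8.17330657e-06]] 0.08500647537695964
```

View pics/t0.png

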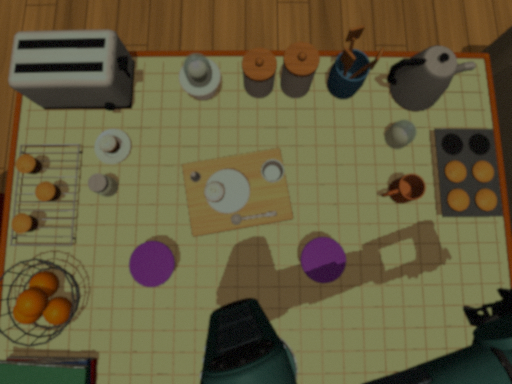

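View pics/s0.png

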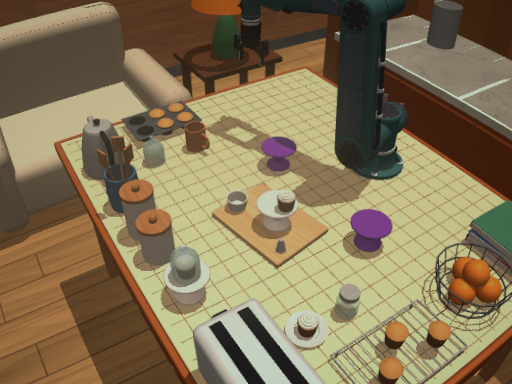

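Candidates for the stand: white and uncovered on the board (top 229,190; scene 277,205), which fits. The others are the covered white stand (top 200,75; scene 187,275) and the purple ones (top 152,263 and 323,260). The target cupcake is at top (215,190) and scene (286,201). The look-alike is the spare on the saucer, at top (111,146) and scene (308,324). I'll check the choice in a close crop.

```bash
cat > look.py <<'E'
from h import *
import sys
def crop(fn):
    a=imaging.camera("scene")[180:255,225:325];b=imaging.camera("top")[150:225,185:285]
    im=np.vstack([cv2.resize(x,None,fx=5,fy=4*1.0 if 0 else 5,interpolation=cv2.INTER_CUBIC) for x in(a,b)])
    im=np.hstack([im[:375],im[375:]])
    im=cv2.resize(im,(800,300));cv2.imwrite(fn,cv2.cvtColor(im,cv2.COLOR_RGB2BGR))
if __name__=="__main__":
    crop(sys.argv[1])
E
python3 - <<'E'
from h import *
from look import crop
crop("pics/c1.png")
# white plate & outlines
for c in("top","scene"):
  for n in("cake_stand","cupcake","icing","board"):
    for d in outline_of(c,n):
      r=d["region"]; ys,xs=np.nonzero(r)
      cnt=max(cv2.findContours(r.astype(np.uint8),0,2)[0],key=len)
      e=cv2.fitEllipse(cv2.convexHull(cnt)) if len(cnt)>10 else None
      print(c,n,round(d["score"],2),np.round(d["box"]).tolist(),[round(xs.mean(),1),round(ys.mean(),1)],len(xs),np.round(np.hstack(e),1) if e else "")
E
```

```text
top cake_stand 0.91 [298.0, 238.0, 46.0, 43.0] [np.float64(323.0), np.float64(259.6)] 1645 [323.1 259.6  44.8  46.2 164.9]
top cake_stand 0.64 [130.0, 243.0, 44.0, 47.0] [np.float64(151.7), np.float64(263.9)] 1729 [151.6 263.8  45.9  47.6  36.1]
top cake_stand 0.62 [210.0, 170.0, 41.0, 42.0] [np.float64(230.4), np.float64(190.0)] 1228 [226.9 190.3  43.8  44.5  88.8]
top cupcake 0.87 [205.0, 180.0, 19.0, 22.0] [np.float64(213.0), np.float64(191.4)] 304 [213.  191.4  19.3  19.4   3.4]
top icing 0.71 [206.0, 180.0, 21.0, 20.0] [np.float64(213.2), np.float64(190.7)] 294 [213.2 190.7  18.7  19.3  66.1]
top board 0.97 [181.0, 148.0, 112.0, 87.0] [np.float64(236.1), np.float64(193.1)] 5485 [235.8 190.4  88.3 146.   79.3]
scene cake_stand 0.87 [354.0, 210.0, 36.0, 38.0] [np.float64(370.2), np.float64(228.7)] 1261 [369.7 229.5  42.3  42.9  68.8]
scene cake_stand 0.78 [255.0, 190.0, 44.0, 44.0] [np.float64(272.2), np.float64(211.4)] 979 [275.3 209.7  40.6  43.7 134.7]
scene cake_stand 0.64 [260.0, 134.0, 38.0, 37.0] [np.float64(278.0), np.float64(151.6)] 819 [277.6 152.5  34.1  37.3  86.1]
scene cupcake 0.66 [276.0, 189.0, 19.0, 24.0] [np.float64(285.2), np.float64(200.1)] 300 [285.2 200.2  17.6  21.3   5.5]
scene icing 0.45 [276.0, 189.0, 18.0, 14.0] [np.float64(285.5), np.float64(195.8)] 143 [285.4 195.7  10.9  16.2  96.3]
scene board 0.56 [216.0, 184.0, 113.0, 81.0] [np.float64(269.9), np.float64(228.3)] 3446 [269.3 223.6  73.1 112.7 106.9]
scene board 0.46 [333.0, 282.0, 31.0, 39.0] [np.float64(347.2), np.float64(301.9)] 770 [347.3 301.7  26.3  38.3  11.2]
```

View pics/c1.png

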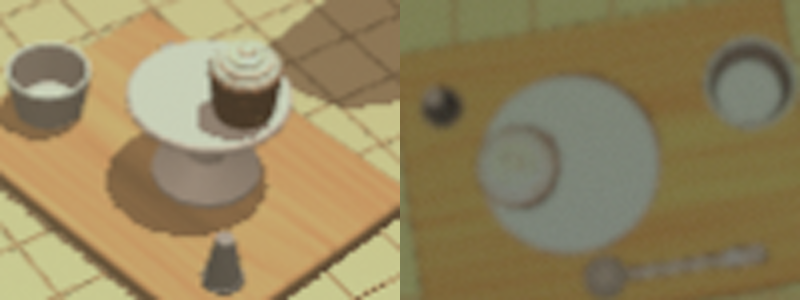

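The crop shows the right cupcake: brown case, white icing, near the edge of the uncovered white stand. In the top view the plate is at about (227.4,190.9) and the case rim at about (215,191). The nozzle is at left, the ramekin at right and the spoon below.

```bash
python3 - <<'E'
from h import *
for p in [(226.9,190.3),(227.2,190.6)]: print("plate top",np.round(at_z("top",*p,.098),4))
for p in [(213,191.4),(214.7,191)]: print("cup rim top",np.round(at_z("top",*p,.142),4))
# scene plate: centre of ellipse
t=np.linspace(0,2*np.pi,60)
def circ(c,r,z): return np.c_[c[0]+r*np.cos(t),c[1]+r*np.sin(t),0*t+z]
P=at_z("top",227.1,190.6,.098);C=at_z("top",214.4,191.1,.140)
tiles=[]
for cam,(x,y) in(("scene",(225,180)),("top",(185,150))):
    im=cv2.resize(imaging.camera(cam)[y:y+75,x:x+100],(400,300),interpolation=cv2.INTER_CUBIC).copy()
    for c,r,z,col in((P,.062,.098,(255,0,0)),(C,.0265,.14,(0,0,255)),(C,.022,.1,(0,255,0)),(C,.025,.14,(255,0,255))):
        q=(proj(cam,circ(c,r,z))-[x,y]+.5)*4
        cv2.polylines(im,[np.round(q).astype(int)],True,col,1)
    tiles.append(im)
    for nm,P3 in (("nozzle",None),):pass
cv2.imwrite("pics/c2.png",cv2.cvtColor(np.hstack(tiles),cv2.COLOR_RGB2BGR))
# neighbours
for n,u,v,z in(("ramekin",(748-400)/4+185,83/4+150,.05),("nozzle",(440-400)/4+185,104/4+150,.04),("dome",400,133,.05)): print(n,np.round(at_z("top",u,v,z),3))
print(P,C,C-P)
E
```

```text
plate top [0.4957 0.0852 0.098 ]
plate top [0.4949 0.0844 0.098 ]
cup rim top [0.4861 0.1179 0.142 ]
cup rim top [0.4871 0.1135 0.142 ]
ramekin [ 0.56  -0.041  0.05 ]
nozzle [0.547 0.183 0.04 ]
dome [ 0.673 -0.423  0.05 ]
[0.49485956 0.08469309 0.098     ] [0.48718953 0.11448641 0.14      ] [-0.00767003  0.02979331  0.042     ]
```

View pics/c2.png

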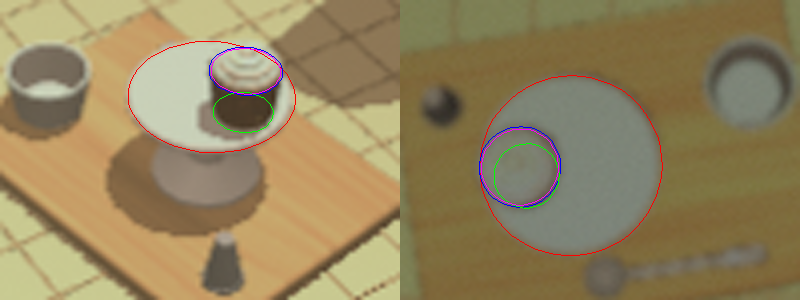

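The overlay fits: the plate centre is about (0.495,0.085) and the cupcake about (0.487,0.1145), so it is 31 mm off centre towards +y. I'll push along (0.25,-0.97) from the +y side, with the tool tilted about 25° so that only the fingertips touch, low on the case.

```bash
cat > plan.py <<'E'
from h import *
from scipy.spatial.transform import Rotation as Ro
def goal(yaw_d,th):
    d=np.array([*yaw_d,0]);d/=np.linalg.norm(d);x=d*np.sin(th)+[0,0,-np.cos(th)]
    y=np.array([-d[1],d[0],0]);return np.c_[x,y,np.cross(x,y)]
def rows(p,R,N):
    s=state();R0=np.array(s["ee_rot"]);p0=np.array(s["eef_pos"])
    rv=Ro.from_matrix(R0.T@R).as_rotvec();st=(p-p0)/N
    print("t",s["clock"],"pos",p0.round(4),"total deg",np.degrees(rv).round(1),"opening",round(s["opening"],4),"F",np.round(s["ft_force"],2))
    for k in range(N):
        Rk=R0@Ro.from_rotvec(rv*k/N).as_matrix()
        print((Rk.T@st*1000).round(0).astype(int),np.degrees(rv/N).round(2))
E
python3 - <<'E'
from plan import *
rows(np.array([.476,.158,.2]),goal((.25,-.968),np.radians(25)),18)
E
```

```text
t 1.1 pos [ 0.2181 -0.5049  0.2314] total deg [-79.7 -20.6  17.7] opening 0.0854 F [0.62 0.3  0.23]
[  2 -28 -28] [-4.43 -1.15  0.98]
[  1 -26 -30] [-4.43 -1.15  0.98]
[  0 -24 -32] [-4.43 -1.15  0.98]
[ -1 -21 -33] [-4.43 -1.15  0.98]
[ -2 -18 -35] [-4.43 -1.15  0.98]
[ -3 -16 -36] [-4.43 -1.15  0.98]
[ -4 -13 -37] [-4.43 -1.15  0.98]
[ -5 -10 -38] [-4.43 -1.15  0.98]
[ -6  -7 -39] [-4.43 -1.15  0.98]
[ -7  -3 -39] [-4.43 -1.15  0.98]
[ -8   0 -39] [-4.43 -1.15  0.98]
[ -9   3 -38] [-4.43 -1.15  0.98]
[ -9   6 -38] [-4.43 -1.15  0.98]
[-10   9 -37] [-4.43 -1.15  0.98]
[-11  12 -36] [-4.43 -1.15  0.98]
[-11  15 -35] [-4.43 -1.15  0.98]
[-11  18 -33] [-4.43 -1.15  0.98]
[-12  20 -32] [-4.43 -1.15  0.98]
```

jog_arm(plan="-1 -28 -28 -4.43 -1.15 0.98 0.7; -2 -26 -30 -4.43 -1.15 0.98 0.7; -3 -24 -32 -4.43 -1.15 0.98 0.7; -4 -21 -33 -4.43 -1.15 0.98 0.7; -5 -18 -35 -4.43 -1.15 0.98 0.7; -6 -16 -36 -4.43 -1.15 0.98 0.7; -7 -13 -37 -4.43 -1.15 0.98 0.7; -8 -10 -38 -4.43 -1.15 0.98 0.7; -9 -7 -39 -4.43 -1.15 0.98 0.7; -10 -3 -39 -4.43 -1.15 0.98 0.7")

```text
clock: 2.1
eef_pos: [0.3614, -0.1307, 0.2408]
ee_rot: [[-0.015, 0.928, -0.371], [-0.255, -0.363, -0.896], [-0.967, 0.081, 0.242]]
ft_force: [-0.3, -0.7, 0.4]
opening: 0.0257
```

jog_arm(plan="-8 0 -39 -4.43 -1.15 0.98 0.7; -9 3 -38 -4.43 -1.15 0.98 0.7; -9 6 -38 -4.43 -1.15 0.98 0.7; -10 9 -37 -4.43 -1.15 0.98 0.7; -11 12 -36 -4.43 -1.15 0.98 0.7; -11 15 -35 -4.43 -1.15 0.98 0.7; -11 18 -33 -4.43 -1.15 0.98 0.7; -12 20 -32 -4.43 -1.15 0.98 0.7; 0 0 0 0 0 0 0.7")

```text
clock: 3.0
eef_pos: [0.4766, 0.1656, 0.2251]
ee_rot: [[0.105, 0.967, 0.234], [-0.408, 0.256, -0.876], [-0.907, -0.003, 0.422]]
ft_force: [-0.3, -0.3, 0.1]
opening: 0.0259
```

```bash
python3 - <<'E'
from plan import *
rows(np.array([.476,.158,.107]),goal((.25,-.968),np.radians(25)),5)
E
```

```text
t 3.0 pos [0.4766 0.1656 0.2251] total deg [ 0.4 -0.1  0. ] opening 0.0259 F [-0.31 -0.34  0.06]
[22  0 -9] [ 0.08 -0.01  0.  ]
[22  0 -9] [ 0.08 -0.01  0.  ]
[22  0 -9] [ 0.08 -0.01  0.  ]
[22  0 -9] [ 0.08 -0.01  0.  ]
[22  0 -9] [ 0.08 -0.01  0.  ]
```

jog_arm(plan="22 0 -10 0 0 0 0.7; 22 0 -10 0 0 0 0.7; 22 0 -10 0 0 0 0.7; 22 0 -10 0 0 0 0.7; 15 0 -7 0 0 0 0.7; 0 0 0 0 0 0 0.7")

```text
clock: 3.6
eef_pos: [0.4743, 0.159, 0.1111]
ee_rot: [[0.099, 0.969, 0.228], [-0.412, 0.249, -0.877], [-0.906, -0.007, 0.424]]
ft_force: [0.6, 0.2, -0.0]
opening: 0.0257
```

```bash
python3 - <<'E'
from plan import *
from look import crop
rows(np.array([.476,.158,.107]),goal((.25,-.968),np.radians(25)),1)
crop("pics/c3.png")
E
```

```text
t 3.6 pos [0.4743 0.159  0.1111] total deg [0.1 0.1 0.4] opening 0.0257 F [ 0.63  0.23 -0.01]
[4 1 0] [0.09 0.07 0.39]
```

View pics/c3.png

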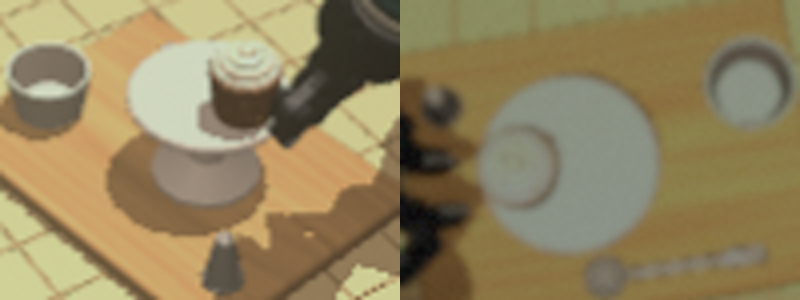

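The fingertips straddle the case low and behind it, in line with the plate centre, and clear of it. Scene tip at about (297,214), top fingers at about (201,196). Now I'll lower slightly and push gently.

jog_arm(plan="2.7 1 -1.3 0 0 0 0.7; 1.7 0 3.6 0 0 0 0.7; 1.7 0 3.6 0 0 0 0.7; 1.3 0 2.7 0 0 0 0.7; 0.8 0 1.8 0 0 0 0.7; 0.8 0 1.8 0 0 0 0.7; 0.8 0 1.8 0 0 0 0.7; 0.8 0 1.8 0 0 0 0.7; 0.8 0 1.8 0 0 0 0.7; 0 0 0 0 0 0 0.7")

```text
clock: 4.7
eef_pos: [0.4824, 0.1405, 0.1109]
ee_rot: [[0.105, 0.968, 0.227], [-0.41, 0.25, -0.877], [-0.906, -0.001, 0.423]]
ft_force: [-0.5, 0.2, 0.6]
opening: 0.0256
```

```bash
cat > chk.py <<'E'
from plan import *
def reg(cam,u0,v0):
    im=imaging.camera(cam)
    for n in("cupcake","icing"):
        for d in outline_of(cam,n):
            b=d["box"];c=(b[0]+b[2]/2,b[1]+b[3]/2)
            if np.hypot(c[0]-u0,c[1]-v0)<25:
                ys,xs=np.nonzero(d["region"]);print(cam,n,round(d["score"],2),np.round(b,1).tolist(),xs.mean().round(1),ys.mean().round(1))
s=state();P=np.array([.4949,.0847]);dd=np.array([.25,-.968]);e=P-np.array(s["eef_pos"])[:2]
print(s["clock"],np.round(s["eef_pos"],4),"TCP behind centre mm",round(e@dd*1000,1),"perp",round(e@[.968,.25]*1000,1),"F",np.round(s["ft_force"],2))
reg("top",220,191);reg("scene",280,201)
E
python3 chk.py
```

```text
4.7 [0.4824 0.1405 0.1109] TCP behind centre mm 57.2 perp -1.8 F [-0.51  0.2   0.58]
top cupcake 0.72 [204.5, 180.5, 20.7, 22.9] 215.0 191.0
top icing 0.57 [205.0, 180.4, 20.7, 20.3] 214.1 190.4
scene cupcake 0.68 [277.0, 191.3, 17.4, 23.0] 282.5 199.2
scene icing 0.55 [278.2, 189.2, 17.4, 13.1] 283.5 194.7
```

jog_arm(plan="-2.5 0 -5.4 0 0 0 0.7; 2.7 -1 -1.3 0 0 0 0.7; 1.3 0 2.7 0 0 0 0.7; 0.8 0 1.8 0 0 0 0.7; 0.8 0 1.8 0 0 0 0.7; 0.8 0 1.8 0 0 0 0.7; 0.8 0 1.8 0 0 0 0.7; 0.8 0 1.8 0 0 0 0.7; 0.8 0 1.8 0 0 0 0.7; 0 0 0 0 0 0 0.7")

```text
clock: 6.0
eef_pos: [0.4837, 0.1316, 0.1081]
ee_rot: [[0.105, 0.968, 0.227], [-0.41, 0.25, -0.877], [-0.906, -0.001, 0.423]]
ft_force: [0.8, 1.6, 0.1]
opening: 0.0258
```

```bash
python3 chk.py; python3 look.py pics/c4.png
```

```text
6.0 [0.4837 0.1316 0.1081] TCP behind centre mm 48.2 perp -0.9 F [0.85 1.6  0.07]
top cupcake 0.55 [208.5, 178.0, 19.3, 21.7] 217.5 189.4
top cupcake 0.33 [207.1, 168.0, 43.4, 46.0] 230.2 190.6
top icing 0.8 [209.4, 180.6, 16.7, 18.2] 217.2 189.3
top icing 0.18 [208.6, 175.6, 21.7, 25.4] 217.6 189.6
scene cupcake 0.8 [273.9, 188.1, 19.0, 20.8] 280.6 197.0
scene icing 0.69 [272.7, 187.6, 16.4, 15.2] 281.6 193.8
```

View pics/c4.png

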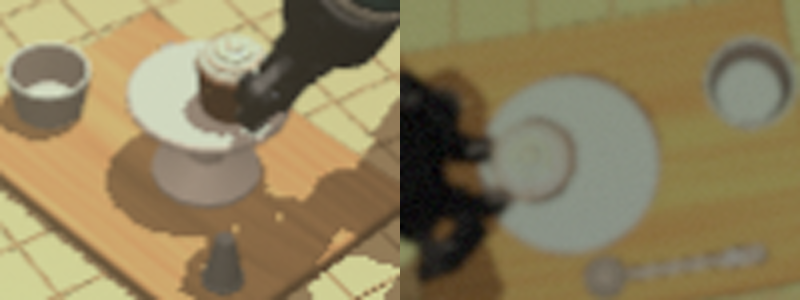

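The cupcake is sliding upright towards the centre. Its rim in the top view is at about (218.7,189.7), and the stand has not moved. I'll continue.

jog_arm(plan="0.8 0 1.8 0 0 0 0.7; 0.8 0 1.8 0 0 0 0.7; 0.8 0 1.8 0 0 0 0.7; 0.8 0 1.8 0 0 0 0.7; 0.8 0 1.8 0 0 0 0.7; 0.8 0 1.8 0 0 0 0.7; 0.8 0 1.8 0 0 0 0.7; 0.8 0 1.8 0 0 0 0.7; -2.1 0 -4.5 0 0 0 0.7; -2.1 0 -4.5 0 0 0 0.7")

```text
clock: 7.4
eef_pos: [0.485, 0.1263, 0.1083]
ee_rot: [[0.105, 0.968, 0.226], [-0.41, 0.249, -0.877], [-0.906, -0.001, 0.423]]
ft_force: [0.3, 0.2, 0.8]
opening: 0.0259
```

```bash
python3 chk.py; python3 - <<'E'
from h import *
P=np.array([.4949,.0847]);t=np.linspace(0,2*np.pi,60)
tiles=[]
for cam,(x,y) in(("scene",(225,180)),("top",(185,150))):
    im=cv2.resize(imaging.camera(cam)[y:y+75,x:x+100],(400,300),interpolation=cv2.INTER_CUBIC).copy()
    for r,z,col in((.062,.098,(255,0,0)),(.0265,.14,(0,0,255))):
        q=(proj(cam,np.c_[P[0]+r*np.cos(t),P[1]+r*np.sin(t),0*t+z])-[x,y]+.5)*4
        cv2.polylines(im,[np.round(q).astype(int)],True,col,1)
    tiles.append(im); print(cam,"rim target",proj(cam,[*P,.14]))
cv2.imwrite("pics/c5.png",cv2.cvtColor(np.hstack(tiles),cv2.COLOR_RGB2BGR))
E
```

```text
7.4 [0.485  0.1263 0.1083] TCP behind centre mm 42.8 perp -0.8 F [0.33 0.17 0.8 ]
top cupcake 0.77 [214.3, 174.9, 20.7, 21.1] 223.4 187.9
top icing 0.59 [212.4, 180.6, 19.8, 17.9] 223.3 188.1
scene cupcake 0.6 [270.7, 187.0, 19.9, 21.9] 277.3 195.4
scene cupcake 0.51 [268.1, 187.2, 19.1, 11.0] 278.0 191.5
scene icing 0.45 [269.0, 186.6, 17.0, 12.4] 278.2 191.6
scene rim target [[277.74147396 192.42106402]]
top rim target [[225.87729399 188.12099386]]
```

View pics/c5.png

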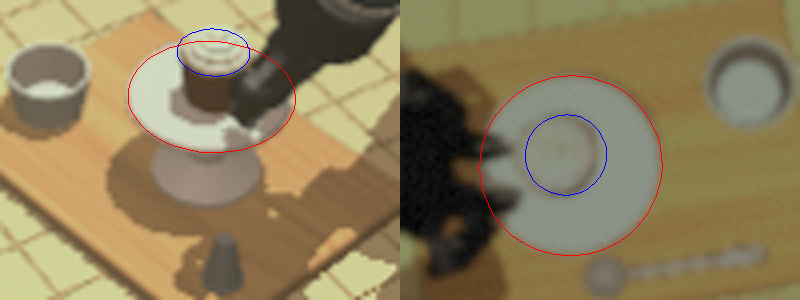

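The cupcake stands upright again, about 6 mm short of the centre (top rim 557 against target 566 in the crop, aligned sideways). One last light tap.

jog_arm(plan="1.3 0 2.7 0 0 0 0.7; 1.3 0 2.7 0 0 0 0.7; 0.8 0 1.8 0 0 0 0.7; 0.8 0 1.8 0 0 0 0.7; 0.8 0 1.8 0 0 0 0.7; 0.8 0 1.8 0 0 0 0.7; 0.6 0 1.4 0 0 0 0.7; -1.3 0 -2.7 0 0 0 0.7; -2.5 0 -5.4 0 0 0 0.7; -4.2 0 -9 0 0 0 0.7")

```text
clock: 8.8
eef_pos: [0.4841, 0.1299, 0.1085]
ee_rot: [[0.105, 0.968, 0.226], [-0.41, 0.249, -0.877], [-0.906, -0.001, 0.423]]
ft_force: [0.0, -0.8, -0.0]
opening: 0.0255
```

jog_arm(plan="-12 0 -15 0 0 0 0.7; -25 0 -10 0 0 0 0.7; -30 0 -10 0 0 0 0.7; -30 0 -10 0 0 0 0.7; -30 0 -10 0 0 0 0.7; -20 0 -10 0 0 0 0.7; 0 0 0 0 0 0 0.7")

```text
clock: 9.5
eef_pos: [0.4543, 0.2501, 0.2167]
ee_rot: [[0.11, 0.967, 0.228], [-0.406, 0.253, -0.878], [-0.907, 0.004, 0.421]]
ft_force: [0.3, 0.0, -0.1]
opening: 0.0253
```

```bash
python3 chk.py; python3 - <<'E'
from h import *
P=np.array([.4949,.0847]);t=np.linspace(0,2*np.pi,60)
tiles=[]
for cam,(x,y) in(("scene",(225,180)),("top",(185,150))):
    im=cv2.resize(imaging.camera(cam)[y:y+75,x:x+100],(400,300),interpolation=cv2.INTER_CUBIC).copy()
    for r,z,col in((.062,.098,(255,0,0)),(.0265,.14,(0,0,255))):
        q=(proj(cam,np.c_[P[0]+r*np.cos(t),P[1]+r*np.sin(t),0*t+z])-[x,y]+.5)*4
        cv2.polylines(im,[np.round(q).astype(int)],True,col,1)
    tiles.append(im)
cv2.imwrite("pics/c6.png",cv2.cvtColor(np.hstack(tiles),cv2.COLOR_RGB2BGR))
E
```

```text
9.5 [0.4543 0.2501 0.2167] TCP behind centre mm 170.2 perp -2.1 F [ 0.32  0.01 -0.09]
top cupcake 0.78 [216.7, 176.7, 19.2, 22.1] 225.3 187.9
top icing 0.73 [217.2, 178.4, 19.6, 18.9] 225.5 186.9
scene cupcake 0.9 [267.7, 189.3, 18.4, 18.6] 276.7 195.6
scene icing 0.41 [268.1, 184.4, 20.2, 24.1] 276.6 195.5
```

View pics/c6.png

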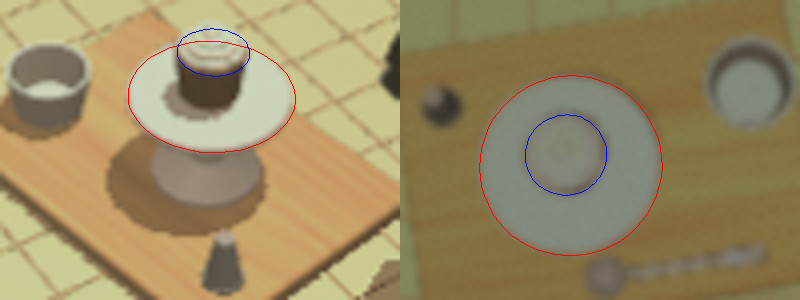

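The cupcake stands upright on the target circle in both views, within about 2 mm. The stand and its neighbours have not moved and the hand is well clear, so I'm handing in.

```bash
python3 -c "
from station import manip;print(manip.finish_job())"
```

```text
the job is handed in; nothing more can be done
None
```

The cupcake now stands upright in the centre of the plate, within about 2 mm by the last camera check, and the job is handed in. The dome leaves roughly 9 mm of room around the case, so that should be close enough.

- **How:** I tilted the gripper about 25° and, with the fingers slightly parted, nudged the paper case low down in a few slow pushes. It moved about 31 mm. I did not grip or lift it or touch the icing.
- **Position:** In the top view the case rim lies on the target circle. In the scene view it looks 1–2 mm off sideways, which is within the calibration error.
- **Surroundings:** In the last close crop the stand, nozzle, ramekin and teaspoon had not moved. The jar, mug, dome and saucer were not looked at again, but the arm passed well above the height of anything on the counter.
- **Limits:** The measured tool force stayed below 2 N in every reading. The hand was about 17 cm away and touching nothing when I handed in, at about 10 s of the 45 s allowed.

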